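# Gauge two bored wooden blocks and sort them

## Task

Try the plug gauge from the black stand in the hole of the block on the blue pad, then in the hole of the block on the yellow pad, lowering it each time until it is fully home with its collar on the wood or is stopped short. Put the gauge back upright in its stand, collar down on it; then lay the block that took the gauge fully in the green tray and the block that stopped it in the red tray, each flat on the tray's floor with its hole facing up. Leave the other things on the bench where they are.

Things in the scene. Friction and masses are not known exactly. Their poses are not given: they have to be found in the camera images.
- gauge_grip (a point): Plug gauge, 108 mm long, 0.28 kg, loose, upright in the stand, z up its axis: steel pin 24 mm dia, 44 long (1.5 mm foot chamfer), dark collar 44 dia, 6 thick, round aluminium grip 28 dia, 58 long with orange bands. This point: middle of the grip, on the axis, 29 mm below the top and above the collar, 79 mm above the foot.
- gauge_tip (a point): Centre of the foot (lower end face) of the plug gauge's pin, on its axis, z up along the axis towards the grip.
- stand_mouth (a point): Black plastic block fixed to the table, 75 x 75 x 52 mm high, with an upright 32 mm through hole (3 mm chamfer) in which the gauge hangs by its collar; this point is the centre of the hole's mouth at the top face, 52 mm above the table.
- board: Grey board fixed to the table, 150 (x) x 300 (y) x 12 mm high, origin at the centre of its underside, z up; the blue pad is centred 80 mm to its +y, the yellow pad 80 mm to its -y, each about 142 x 100 mm and flush. A block lies on each pad, its long side roughly along the board's x.
- block_k_center (a point): Brown wood block 120 (x) x 50 (y) x 50 mm high, 0.2 kg, loose, flat on a pad, 27 mm hole drilled 46 mm deep from above in its middle (2 mm chamfer). This point: its centre, on the hole's axis, 25 mm below the top. One block, not told which, is 27 mm all the way and lets the gauge fully home; the other narrows to 20 mm at 16 mm depth and stops it, collar 28 mm above the wood.
- block_m_center (a point): Brown wood block 120 (x) x 50 (y) x 50 mm high, 0.2 kg, loose, flat on a pad, 27 mm hole drilled 46 mm deep from above in its middle (2 mm chamfer). This point: its centre, on the hole's axis, 25 mm below the top. One block, not told which, is 27 mm all the way and lets the gauge fully home; the other narrows to 20 mm at 16 mm depth and stops it, collar 28 mm above the wood.
- green_tray: Green open tray fixed to the table, outside 170 (x) x 150 (y) x 20 mm high, 5 mm walls and 5 mm floor. Origin: centre of its underside, on the table; z up.
- red_tray: Red open tray fixed to the table, outside 170 (x) x 150 (y) x 20 mm high, 5 mm walls and 5 mm floor. Origin: centre of its underside, on the table; z up.
- screwdriver: Bystander: screwdriver with blue handle, 160 mm long, lying along its x. Leave alone.
- mug: Bystander: white mug, 76 mm across, 90 mm high, origin under its centre. Leave alone.
- glue: Bystander: white glue bottle, 60 mm across, 170 mm high, origin under its centre. Leave alone.
- tape: Bystander: yellow tape measure, 60 x 65 x 34 mm high, origin under its centre. Leave alone.
- offcut: Bystander: wooden offcut, 60 x 120 x 27 mm high, no hole, origin under its centre. Leave alone.
- tin: Bystander: tin with a green label, 74 mm across, 100 mm high, origin under its centre. Leave alone.
There are look-alikes about, which are no part of the job. There is more than one size of the part that bears stand_mouth; the job needs the largest. What is shaped like the part that bears block_m_center but pink is not meant.

How it is judged:
On the way, in this order (a step that is already met when the one before it is completed fails the run):
1. gauge tried in the block on the blue pad (board +y side): upright in its hole, within 6 mm of fully home in the wide block, or at least 11 mm deep in the narrow one (((y of block_k_center in the frame of board above 0 m and z of gauge_tip in the frame of block_k_center below -0.013 m and horizontal distance between gauge_tip and block_k_center below 0.008 m and angle between the z axis of gauge_tip and the z axis of block_k_center, either way round below 0.15 rad) or (y of block_m_center in the frame of board above 0 m and z of gauge_tip in the frame of block_m_center below 0.014 m and horizontal distance between gauge_tip and block_m_center below 0.008 m and angle between the z axis of gauge_tip and the z axis of block_m_center, either way round below 0.15 rad))), for 0.1 s.
2. then the same in the block on the yellow pad (board's -y side) (((y of block_k_center in the frame of board below 0 m and z of gauge_tip in the frame of block_k_center below -0.013 m and horizontal distance between gauge_tip and block_k_center below 0.008 m and angle between the z axis of gauge_tip and the z axis of block_k_center, either way round below 0.15 rad) or (y of block_m_center in the frame of board below 0 m and z of gauge_tip in the frame of block_m_center below 0.014 m and horizontal distance between gauge_tip and block_m_center below 0.008 m and angle between the z axis of gauge_tip and the z axis of block_m_center, either way round below 0.15 rad))), for 0.1 s.
At the end, for the whole second after the job is handed in: Passed block in the green tray, other in the red: flat on the floor within 0.08 rad, hole up, centre 24-36 mm over the table, within 60 mm (x) and 55 mm (y) of the tray centre; gauge upright in its stand within 0.1 rad, foot 40 mm or more below the mouth; all at rest (angle between each of block_k_center, block_m_center's own z axis and vertical below 0.08 rad and height (world z) of block_k_center between 0.024 and 0.036 m and linear speed of each of block_k, block_m, gauge below 0.02 m/s and x of block_k_center in the frame of green_tray between -0.06 and 0.06 m and y of block_k_center in the frame of green_tray between -0.055 and 0.055 m and height (world z) of block_m_center between 0.024 and 0.036 m and x of block_m_center in the frame of red_tray between -0.06 and 0.06 m and y of block_m_center in the frame of red_tray between -0.055 and 0.055 m and horizontal distance between gauge_tip and stand_mouth below 0.01 m and z of gauge_tip in the frame of stand_mouth below -0.04 m and angle between gauge_tip's own z axis and vertical below 0.1 rad); the robot touches nothing.
It fails at once if a bystander is moved more than 30 mm (distance of any of screwdriver, mug, glue, tape, offcut, tin from where it was at the start of the episode above 0.03 m).
It also fails if it takes over 72 s, if anything falls off the work surface, if the arm or the gripper's body presses on something with over 40 N, if the wrist force passes 120 N, or if a joint passes its speed limit or range.

## Robot

A 6-joint arm with a two-finger parallel gripper is mounted at the origin on the work surface. World frame = base frame: x ahead of the robot, y to its left, z up, the work surface at z = 0. Lengths are in m, angles in rad, forces in N, time in s.
With the tool pointing down it reaches from about 0.375 to 0.9 m from the base axis. Payload 3.1 kg.
Tool frame: the origin (TCP) lies between the finger pads; the fingertips stand 17 mm ahead of it and the grasp point (between the pads) lies 2 mm behind it; z points along the fingers, y is the line along which they close (so a half turn about z gives the same grasp; the last joint's range is limited). The gripper opens to 85 mm and grips with 20 to 120 N. Pads are 22 mm wide; open, the fingers measure 114 mm over their backs; the gripper's body (76 mm by 85 mm) begins 54 mm behind the grasp point. The pads swing forward as they close: fully open they stand 13 mm farther back than shut.
Start: joints at [-1.44, 0.527, 1.433, -0, 1.181, -0.178], TCP at [0.19, -0.595, 0.248] pointing down, gripper open.
Joint ranges: [-3.08, 3.08], [-0.75, 2.2], [0.22, 2.44], [-1.43, 4.57], [0, 2.65], [-2.85, 2.85]. Speed limits (rad/s): [2.79, 2.79, 3.14, 3.14, 3.14, 3.14].

## Interface

Orientations are given as a unit quaternion [x, y, z, w].
In Python, from station import sense, vision, order gives the robot as it stands.
- The arm moves only by the shell command python3 -m crank 'ROWS' [OPENING] [FORCE]. ROWS is JSON, a list of rows, each an object with "dp": the shift along the world's x, y, z in units of 30 mm (1.0 is 30 mm), a list of three; "angular": the turn, a rotation vector about the world's x, y, z in degrees, a list of three. In form: [{"dp": [dx, dy, dz], "angular": [ax, ay, az]}, ...]. A call has 1 to 20 rows; each row shifts and turns the commanded pose from where the row before left it; what a row does not reach is not made up. A row lasts 1/10 s, in which the tool goes at most 50 mm and 8.59 degrees, less where a joint would pass 70% of its speed; a pose out of reach is approached as far as the arm can. A call is refused whole if a number of a shift passes 1 or a number of a turn 8.59, either way. A call with a gripper value outside its range is refused whole. OPENING is the closure, from 0 (fully open) to 1 (shut), set as the call begins (- or left out, the last holds). The fingers move at their own pace and stop on an object; FORCE is the grip in N (left out, the last holds). Time passes only in rows, so rows that do not move let the fingers close. It gives the time, the measured TCP pose, the force, the opening and the grip force at its end, in the units of the state.
- sense(): the state, without advancing time (a new reading comes with each control period).
- vision.snapshot(name): name is "scene" or "top"; returns a dict with "image" (420x560x3 uint8, blue, green, red), "range_z" (420x560 float32, m along the optical axis (not along the pixel's ray), 0 where there is no reading), "mtx" (3x3 intrinsics, pixels), "dist" ([k1, k2, p1, p2, k3] as OpenCV has them; the pictures are not rectified), "pose" (4x4, takes a point from camera to world coordinates). Camera axes: x right, y down, z forward; pixel columns grow to the right and rows downward; lengths in m; the calibration is good to about 2 mm. A picture is of the moment at which its call begins.
- order.sign_off(): hands the job in; it is judged then, once.
The state is a dict: "t": time; "q": joint angles; "qd": joint speeds; "tau": joint torques, N m; "tcp_pos": TCP position; "tool_rot": TCP orientation; "force": force on the tool from outside, world axes, zero at the start; "ft_torque": the same for the moment, N m; "finger_gap": opening from 0.0 (shut) to 1.0 (fully open); "gripper_force": force on a finger pad.
Only numpy, scipy, OpenCV 4.12 (cv2) and the standard library are available. Lean on these libraries where they do the work, as an engineer would, in place of code of your own. Each camera call takes 0.05 s, during which the arm holds its last target. There are 200 camera calls.

## Working session

There is one attempt and no reset: what is moved stays moved. The work goes in short steps, Python scripts to look and compute and a shell command to move; the robot and the scene stay as the last step left them, time stands still between calls to the robot, and variables do not carry over. Pictures are saved under pics/ and viewed, at most 10 in all, crops included, and the job is handed in when it is done.

```bash
mkdir -p pics; ls
cat > h.py <<'E'
import numpy as np, cv2
from station import sense, vision, order
def cloud(s):
    h,w=s["range_z"].shape
    uv=np.stack(np.meshgrid(np.arange(w),np.arange(h)),-1).reshape(-1,1,2).astype(float)
    n=cv2.undistortPoints(uv,np.array(s["mtx"]),np.array(s["dist"])).reshape(h,w,2)
    z=s["range_z"]; P=np.dstack([n*z[...,None],z]); T=np.array(s["pose"])
    W=P@T[:3,:3].T+T[:3,3]; W[z==0]=np.nan
    return W
E
python3 - <<'E'
from h import *
for n in("top","scene"):
    s=vision.snapshot(n); cv2.imwrite(f"pics/{n}0.png",s["image"]); np.savez(f"{n}0.npz",**s); print(np.array(s["pose"]).round(3).tolist())
print(sense())
E
```

```text
pics
[[-0.023, -0.996, 0.081, 0.441], [-1.0, 0.024, 0.007, -0.005], [-0.009, -0.081, -0.997, 1.098], [0.0, 0.0, 0.0, 1.0]]
[[-0.033, 0.701, -0.712, 1.277], [0.999, 0.031, -0.016, 0.028], [0.011, -0.712, -0.702, 0.798], [0.0, 0.0, 0.0, 1.0]]
{'t': 0.1, 'q': array([-1.44051031e+00,  5.28392389e-01,  1.43376923e+00,  1.21303355e-05,
        1.18140176e+00, -1.78507147e-01]), 'qd': array([ 7.65943204e-05, -1.13333294e-03, -2.72192377e-03,  3.54530848e-04,
       -1.28788143e-03,  1.85859615e-03]), 'tau': array([-1.76535718e-04, -4.43304205e+01, -1.78586322e+01, -2.83852796e-04,
        3.88684741e-03,  4.89960584e-06]), 'tcp_pos': array([ 0.18988981, -0.59481725,  0.24742122]), 'tool_rot': array([ 9.88104382e-01,  1.53781533e-01,  2.93625681e-05, -9.84940989e-04]), 'force': array([-0.10669267,  0.16925841, -0.26059763]), 'ft_torque': array([-0.00686248, -0.02587168,  0.04755084]), 'gripper_force': 0.0, 'finger_gap': 1.0058573768040566}
```

View pics/top0.png

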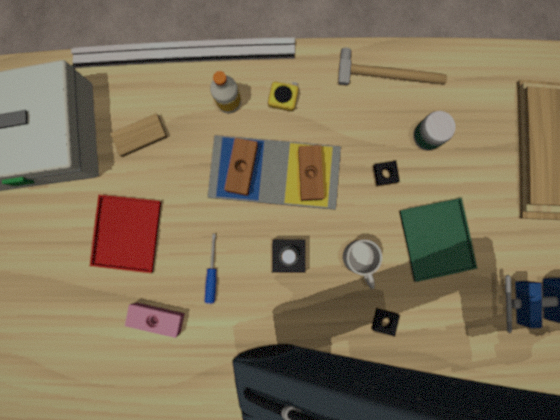

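View pics/scene0.png

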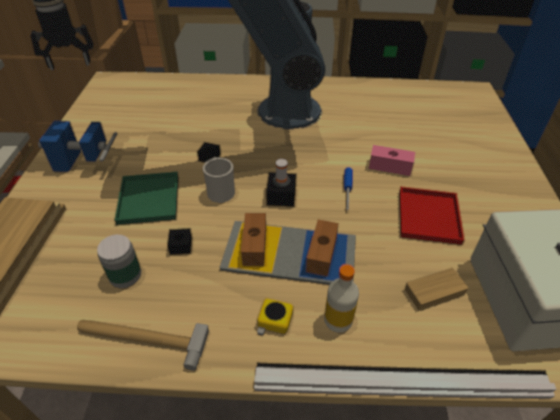

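The top view shows brown blocks at (241,166) on the blue pad and (312,172) on the yellow pad. The gauge is in the stand at (289,256). There are smaller look-alike stands at (386,173) and (385,321), and a pink block at (154,319), which is not meant. The stand at (289,256) is the largest and holds the gauge. I'll confirm that by size and in a crop.

```bash
cat >> h.py <<'E'
def rect(W,m):
    p=W[m][:,:2].astype(np.float32); r=cv2.minAreaRect(p); return [np.round(r[0],4).tolist(),np.round(r[1],4).tolist(),round(r[2],2),len(p)]
def comp(W,lo,hi,c,rad):
    d=np.hypot(W[...,0]-c[0],W[...,1]-c[1]); return (W[...,2]>lo)&(W[...,2]<hi)&(d<rad)
E
python3 - <<'E'
from h import *
S={n:dict(np.load(f"{n}0.npz")) for n in("top","scene")}
C={n:cloud(S[n]) for n in S}
W=C["top"]
for nm,(u,v) in dict(blue=(250,170),yel=(320,180),gauge=(288,255),st2=(380,166),st3=(378,315),green=(437,240),red=(127,234),mug=(363,258),table=(200,350)).items(): print(nm,W[v,u].round(3))
for nm,uv in dict(blueblk=(250,170),yelblk=(320,180)).items():
    c=W[uv[1],uv[0]]
    for n in C: print(nm,n,rect(C[n],comp(C[n],.056,.07,c,.09)),np.nanmedian(C[n][comp(C[n],.056,.07,c,.09)][:,2]).round(4))
g=W[255,288]
for n in C:
    for lo,hi in((.105,.13),(.062,.105),(.048,.0545),(.0545,.062)):
        m=comp(C[n],lo,hi,g,.045 if lo>.05 else .06); print("gauge",n,lo,rect(C[n],m) if m.sum()>4 else 0, np.median(C[n][m],0).round(4) if m.sum() else 0)
for nm,uv in dict(st2=(380,166),st3=(378,315)).items(): 
    c=W[uv[1],uv[0]];print(nm,rect(W,comp(W,.02,.07,c,.06)))
# trays by colour
for n in C:
    hsv=cv2.cvtColor(S[n]["image"],cv2.COLOR_BGR2HSV); 
    for nm,c in dict(green=W[240,437],red=W[234,127]).items():
        hm=((hsv[...,0]>60)&(hsv[...,0]<95)) if nm=="green" else ((hsv[...,0]<6)|(hsv[...,0]>174))
        m=comp(C[n],.001,.03,c,.14)&hm&(hsv[...,1]>110); print(nm,n,rect(C[n],m),rect(C[n],m&(C[n][...,2]>.014)))
im=S["top"]["image"][130:350,100:420]; cv2.imwrite("pics/crop0.png",cv2.resize(im,None,fx=2.5,fy=2.5,interpolation=cv2.INTER_CUBIC))
E
```

```text
blue [0.613 0.073 0.066]
yel [ 0.587 -0.082  0.061]
gauge [ 0.424 -0.007  0.119]
st2 [ 0.62  -0.222  0.036]
st3 [ 0.283 -0.206  0.032]
green [ 0.448 -0.356  0.006]
red [0.479 0.37  0.007]
mug [ 0.411 -0.18   0.006]
table [0.207 0.202 0.003]
blueblk top [[0.625, 0.0949], [0.0505, 0.1187], 77.86, 1099] 0.0632
blueblk scene [[0.6264, 0.0947], [0.0506, 0.1246], 77.98, 877] 0.061
yelblk top [[0.6074, -0.0621], [0.1203, 0.0502], 1.57, 1104] 0.0632
yelblk scene [[0.6086, -0.0621], [0.1236, 0.0502], 1.53, 832] 0.0611
gauge top 0.105 [[0.4222, -0.0078], [0.0271, 0.025], 88.67, 146] [ 0.4223 -0.007   0.1167]
gauge top 0.062 [[0.4288, -0.0081], [0.0416, 0.0284], 88.76, 15] [ 0.4325 -0.0072  0.0629]
gauge top 0.048 [[0.4221, -0.0081], [0.0732, 0.073], 88.69, 634] [ 0.4217 -0.0077  0.0526]
gauge top 0.0545 [[0.4222, -0.008], [0.0728, 0.0726], 88.66, 340] [ 0.4244 -0.0091  0.0561]
gauge scene 0.105 [[0.4245, -0.008], [0.0283, 0.026], 22.86, 92] [ 0.4284 -0.0071  0.1145]
gauge scene 0.062 [[0.4329, -0.0065], [0.0144, 0.0258], 6.37, 150] [ 0.4351 -0.0067  0.0836]
gauge scene 0.048 [[0.4239, -0.0076], [0.0751, 0.0789], 87.9, 397] [ 0.4372 -0.0056  0.0511]
gauge scene 0.0545 [[0.4277, -0.0121], [0.0512, 0.0393], 86.73, 83] [ 0.4342 -0.0092  0.057 ]
st2 [[0.6048, -0.2375], [0.0516, 0.0534], 7.05, 477]
st3 [[0.2651, -0.2241], [0.0514, 0.0521], 74.09, 501]
green top [[0.4492, -0.3552], [0.1626, 0.1482], 10.28, 1518] [[0.449, -0.3546], [0.1624, 0.147], 10.08, 166]
red top [[0.4811, 0.3718], [0.15, 0.1669], 83.17, 4407] [[0.4811, 0.3718], [0.15, 0.1669], 83.17, 533]
green scene [[0.4532, -0.3538], [0.1724, 0.1425], 9.92, 439] [[0.4551, -0.3533], [0.1694, 0.1415], 10.27, 48]
red scene [[0.4839, 0.3725], [0.1475, 0.1742], 82.92, 2849] [[0.4842, 0.3725], [0.1475, 0.1721], 82.92, 418]
```

View pics/crop0.png

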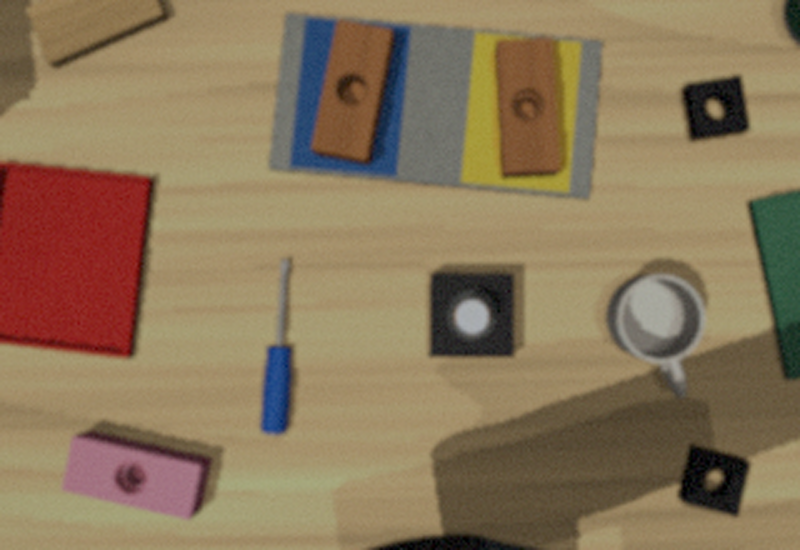

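The crop confirms it: the 75 mm stand at crop (471,316), full-image (289,256), holds the gauge. The other two black stands measure about 52 mm, so they are look-alikes. Block tops measure z≈62 mm and 120×50, which matches. Next I move over the gauge.

```bash
python3 -m crank '[{"dp":[0.39,0.98,-0.12],"angular":[0,0,0]},{"dp":[0.39,0.98,-0.12],"angular":[0,0,0]},{"dp":[0.39,0.98,-0.12],"angular":[0,0,0]},{"dp":[0.39,0.98,-0.12],"angular":[0,0,0]},{"dp":[0.39,0.98,-0.12],"angular":[0,0,0]},{"dp":[0.39,0.98,-0.12],"angular":[0,0,0]},{"dp":[0.39,0.98,-0.12],"angular":[0,0,0]},{"dp":[0.39,0.98,-0.12],"angular":[0,0,0]},{"dp":[0.39,0.98,-0.12],"angular":[0,0,0]},{"dp":[0.39,0.98,-0.12],"angular":[0,0,0]},{"dp":[0.39,0.98,-0.12],"angular":[0,0,0]},{"dp":[0.39,0.98,-0.12],"angular":[0,0,0]},{"dp":[0.39,0.98,-0.12],"angular":[0,0,0]},{"dp":[0.39,0.98,-0.12],"angular":[0,0,0]},{"dp":[0.39,0.98,-0.12],"angular":[0,0,0]},{"dp":[0.39,0.98,-0.12],"angular":[0,0,0]},{"dp":[0.39,0.98,-0.12],"angular":[0,0,0]},{"dp":[0.39,0.98,-0.12],"angular":[0,0,0]},{"dp":[0.37,0.95,-0.12],"angular":[0,0,0]},{"dp":[0,0,0],"angular":[0,0,0]}]' 0 40
```

```text
t: 2.1
tcp_pos: [0.4117, -0.035, 0.1795]
tool_rot: [0.988, 0.156, -0.0, -0.001]
force: [0.1, 0.6, -0.0]
finger_gap: 0.997
gripper_force: 0.0
```

```bash
python3 -m crank '[{"dp":[0.37,0.9,0],"angular":[0,0,0]},{"dp":[0,0,-0.6],"angular":[0,0,0]},{"dp":[0,0,-0.7],"angular":[0,0,0]},{"dp":[0,0,-0.7],"angular":[0,0,0]},{"dp":[0,0,-0.6],"angular":[0,0,0]},{"dp":[0,0,-0.45],"angular":[0,0,0]},{"dp":[0,0,0],"angular":[0,0,0]},{"dp":[0,0,0],"angular":[0,0,0]}]' 0 40 && python3 -m crank '[{"dp":[0,0,0],"angular":[0,0,0]},{"dp":[0,0,0],"angular":[0,0,0]},{"dp":[0,0,0],"angular":[0,0,0]},{"dp":[0,0,0],"angular":[0,0,0]},{"dp":[0,0,0],"angular":[0,0,0]},{"dp":[0,0,0],"angular":[0,0,0]},{"dp":[0,0,0],"angular":[0,0,0]},{"dp":[0,0,0],"angular":[0,0,0]}]' 1 60
```

```text
t: 2.9
tcp_pos: [0.4227, -0.0113, 0.0884]
tool_rot: [0.988, 0.153, -0.0, -0.0]
force: [0.3, -0.8, 0.4]
finger_gap: 1.002
gripper_force: 0.0
t: 3.7
tcp_pos: [0.4226, -0.0105, 0.089]
tool_rot: [0.988, 0.154, 0.0, -0.0]
force: [0.1, 0.1, 5.6]
finger_gap: 0.313
gripper_force: 58.6
```

```bash
python3 -m crank '[{"dp":[0,0,0.7],"angular":[0,0,0]},{"dp":[0,0,0.9],"angular":[0,0,0]},{"dp":[0,0,0.9],"angular":[0,0,0]},{"dp":[0.4,0.2,0.5],"angular":[0,0,0]},{"dp":[0.8,0.41,0],"angular":[0,0,0]},{"dp":[0.8,0.41,0],"angular":[0,0,0]},{"dp":[0.8,0.41,0],"angular":[0,0,0]},{"dp":[0.8,0.41,0],"angular":[0,0,0]},{"dp":[0.8,0.41,0],"angular":[0,0,0]},{"dp":[0.8,0.42,0],"angular":[0,0,0]},{"dp":[0.8,0.42,0],"angular":[0,0,0]},{"dp":[0.5,0.26,0],"angular":[0,0,0]},{"dp":[0.27,0.16,0],"angular":[0,0,0]},{"dp":[0,0,0],"angular":[0,0,0]},{"dp":[0,0,0],"angular":[0,0,0]},{"dp":[0,0,0],"angular":[0,0,0]}]'
python3 - <<'E'
from h import *
T=sense()["tcp_pos"]; print(T)
for n in("top","scene"):
    s=vision.snapshot(n); cv2.imwrite(f"pics/{n}1.png",s["image"]); np.savez(f"{n}1.npz",**s)
    W=cloud(s)
    if n=="scene":
        for lo in np.arange(.09,.16,.008):
            m=comp(W,lo,lo+.008,T,.04); p=W[m]
            if len(p)>5: print(n,round(lo,3),len(p),p.min(0).round(4),p.max(0).round(4))
        v,u=np.argwhere(comp(W,.08,.2,T,.06)).mean(0).astype(int); print(v,u)
        im=s["image"][max(v-70,0):v+130,max(u-110,0):u+110]; cv2.imwrite("pics/crop1.png",cv2.resize(im,None,fx=3,fy=3,interpolation=cv2.INTER_CUBIC)[:600])
E
```

```text
t: 5.3
tcp_pos: [0.6245, 0.0942, 0.1781]
tool_rot: [0.988, 0.154, -0.001, -0.0]
force: [0.8, 0.6, -2.4]
finger_gap: 0.32
gripper_force: 59.4
[0.62452332 0.09420567 0.17810282]
scene 0.098 26 [0.626  0.0837 0.0985] [0.6389 0.1053 0.1059]
scene 0.106 33 [0.6249 0.0831 0.1061] [0.6379 0.1071 0.1137]
scene 0.114 25 [0.6301 0.0845 0.1147] [0.6383 0.1059 0.1218]
scene 0.122 25 [0.6314 0.0861 0.122 ] [0.6394 0.1055 0.1295]
scene 0.138 61 [0.6214 0.0747 0.14  ] [0.6495 0.1144 0.146 ]
scene 0.146 94 [0.6173 0.0746 0.146 ] [0.6479 0.1164 0.1537]
scene 0.154 35 [0.6271 0.0778 0.1543] [0.6412 0.109  0.1618]
211 326
```

View pics/crop1.png

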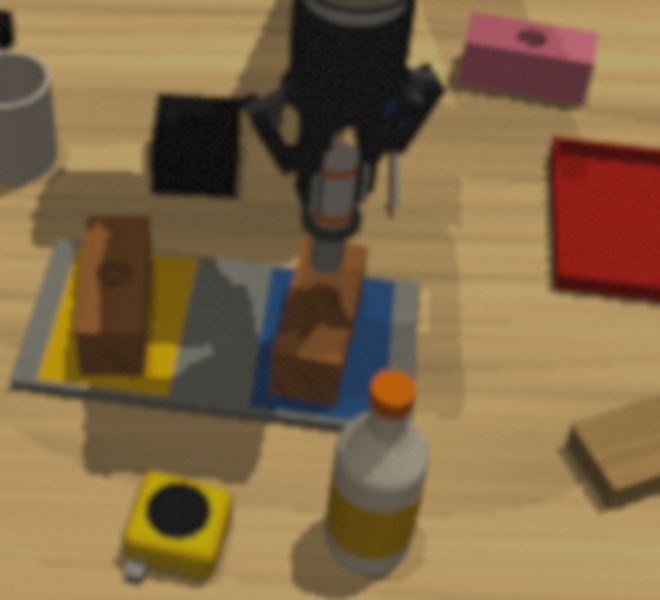

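The gauge hangs upright over the blue-pad block, with its foot at z≈0.098 and its axis on the TCP to within about 1 mm. Now I lower it gently.

```bash
python3 -m crank '[{"dp":[0.03,0.02,-0.4],"angular":[0,0,0]},{"dp":[0,0,-0.4],"angular":[0,0,0]},{"dp":[0,0,-0.3],"angular":[0,0,0]},{"dp":[0,0,-0.2],"angular":[0,0,0]},{"dp":[0,0,-0.15],"angular":[0,0,0]},{"dp":[0,0,-0.15],"angular":[0,0,0]},{"dp":[0,0,0],"angular":[0,0,0]}]'; python3 -m crank '[{"dp":[0,0,-0.1],"angular":[0,0,0]},{"dp":[0,0,-0.1],"angular":[0,0,0]},{"dp":[0,0,-0.1],"angular":[0,0,0]},{"dp":[0,0,0],"angular":[0,0,0]}]'
```

```text
t: 6.1
tcp_pos: [0.6263, 0.095, 0.1296]
tool_rot: [0.988, 0.154, -0.001, 0.0]
force: [-0.6, -0.8, -2.8]
finger_gap: 0.312
gripper_force: 59.4
t: 6.5
tcp_pos: [0.6266, 0.0951, 0.121]
tool_rot: [0.988, 0.154, -0.0, 0.0]
force: [-1.2, -0.8, -2.9]
finger_gap: 0.314
gripper_force: 59.4
```

```bash
python3 -m crank '[{"dp":[0,0,-0.2],"angular":[0,0,0]},{"dp":[0,0,-0.2],"angular":[0,0,0]},{"dp":[0,0,-0.2],"angular":[0,0,0]},{"dp":[0,0,-0.1],"angular":[0,0,0]},{"dp":[0,0,-0.05],"angular":[0,0,0]},{"dp":[0,0,0],"angular":[0,0,0]},{"dp":[0,0,0],"angular":[0,0,0]}]'
```

```text
t: 7.2
tcp_pos: [0.6265, 0.0953, 0.0991]
tool_rot: [0.988, 0.154, -0.0, -0.0]
force: [-3.7, -2.1, 2.0]
finger_gap: 0.316
gripper_force: 60.2
```

```bash
python3 -m crank '[{"dp":[0,0,-0.05],"angular":[0,0,0]},{"dp":[0,0,0],"angular":[0,0,0]},{"dp":[0,0,0],"angular":[0,0,0]}]'
python3 - <<'E'
from h import *
T=sense()["tcp_pos"]
s=vision.snapshot("scene"); u,v=328,225
cv2.imwrite("pics/crop2.png",cv2.resize(s["image"][150:300,230:430],None,fx=4,fy=4,interpolation=cv2.INTER_CUBIC))
E
```

```text
t: 7.5
tcp_pos: [0.6265, 0.0953, 0.0991]
tool_rot: [0.988, 0.154, -0.0, 0.0]
force: [-4.6, -2.4, 9.8]
finger_gap: 0.318
gripper_force: 61.0
```

View pics/crop2.png

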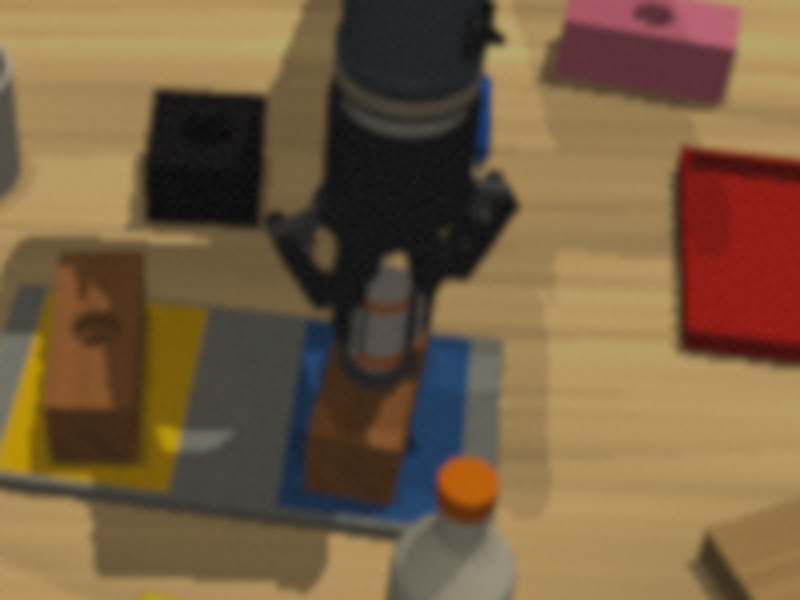

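The collar sits on the wood at (382,368), and the gauge is fully home in the blue-pad block, so that block is the wide one. Next is the yellow-pad block.

```bash
python3 -m crank '[{"dp":[0,0,0.4],"angular":[0,0,0]},{"dp":[0,0,0.7],"angular":[0,0,0]},{"dp":[0,0,0.8],"angular":[0,0,0]},{"dp":[0,0,0.7],"angular":[0,0,0]},{"dp":[-0.07,-0.5,0],"angular":[0,0,0]},{"dp":[-0.1,-0.8,0],"angular":[0,0,0]},{"dp":[-0.1,-0.9,0],"angular":[0,0,0]},{"dp":[-0.1,-0.9,0],"angular":[0,0,0]},{"dp":[-0.1,-0.9,0],"angular":[0,0,0]},{"dp":[-0.1,-0.8,0],"angular":[0,0,0]},{"dp":[-0.06,-0.44,0],"angular":[0,0,0]},{"dp":[0,0,0],"angular":[0,0,0]},{"dp":[0,0,0],"angular":[0,0,0]},{"dp":[0,0,0],"angular":[0,0,0]}]'
python3 - <<'E'
from h import *
T=sense()["tcp_pos"]; print(T)
W=cloud(vision.snapshot("scene"))
for lo in np.arange(.09,.13,.01):
    p=W[comp(W,lo,lo+.01,T,.04)]
    if len(p)>5: print(round(lo,3),len(p),p.min(0).round(4),p.max(0).round(4))
for c in((.625,.095),(.608,-.062)): print(rect(W,comp(W,.055,.07,c,.09)))
E
```

```text
t: 8.95
tcp_pos: [0.6078, -0.0609, 0.1751]
tool_rot: [0.988, 0.154, -0.0, -0.0]
force: [-0.0, -0.5, -3.3]
finger_gap: 0.31
gripper_force: 59.6
[ 0.60782062 -0.06089675  0.175149  ]
0.09 15 [ 0.6123 -0.0697  0.0937] [ 0.6209 -0.0496  0.0991]
0.1 33 [ 0.6116 -0.0692  0.1001] [ 0.6218 -0.0495  0.1098]
0.11 34 [ 0.6109 -0.0713  0.1103] [ 0.6216 -0.0489  0.1194]
0.12 23 [ 0.6117 -0.0702  0.1201] [ 0.6216 -0.049   0.1272]
0.13 16 [ 0.6082 -0.0775  0.1361] [ 0.6301 -0.0379  0.1396]
[[0.6271, 0.0949], [0.0501, 0.125], 77.83, 892]
[[0.6091, -0.0622], [0.1239, 0.0502], 1.55, 725]
```

```bash
python3 -m crank '[{"dp":[0,-0.05,-0.4],"angular":[0,0,0]},{"dp":[0,0,-0.4],"angular":[0,0,0]},{"dp":[0,0,-0.3],"angular":[0,0,0]},{"dp":[0,0,-0.2],"angular":[0,0,0]},{"dp":[0,0,-0.1],"angular":[0,0,0]},{"dp":[0,0,-0.1],"angular":[0,0,0]},{"dp":[0,0,0],"angular":[0,0,0]}]'; python3 -m crank '[{"dp":[0,0,-0.04],"angular":[0,0,0]},{"dp":[0,0,-0.04],"angular":[0,0,0]},{"dp":[0,0,-0.04],"angular":[0,0,0]},{"dp":[0,0,0],"angular":[0,0,0]},{"dp":[0,0,0],"angular":[0,0,0]}]'
```

```text
t: 9.7
tcp_pos: [0.6078, -0.0635, 0.1301]
tool_rot: [0.988, 0.154, -0.0, -0.0]
force: [0.6, -0.6, -2.7]
finger_gap: 0.31
gripper_force: 59.6
t: 10.2
tcp_pos: [0.6081, -0.0636, 0.1271]
tool_rot: [0.988, 0.154, 0.0, 0.0]
force: [0.6, -0.1, -1.2]
finger_gap: 0.313
gripper_force: 59.7
```

```bash
python3 -m crank '[{"dp":[0,0,-0.04],"angular":[0,0,0]},{"dp":[0,0,0],"angular":[0,0,0]},{"dp":[0,0,0],"angular":[0,0,0]}]'
python3 - <<'E'
from h import *
W=cloud(vision.snapshot("scene"));T=sense()["tcp_pos"]
for lo in np.arange(.062,.11,.006):
    p=W[comp(W,lo,lo+.006,T,.03)]
    if len(p)>5: print(round(lo,3),len(p),p.min(0).round(4),p.max(0).round(4))
E
```

```text
t: 10.5
tcp_pos: [0.6082, -0.0636, 0.127]
tool_rot: [0.988, 0.154, 0.001, 0.0]
force: [-0.9, 0.8, 4.4]
finger_gap: 0.314
gripper_force: 60.5
0.062 61 [ 0.5887 -0.087   0.062 ] [ 0.6363 -0.0371  0.0671]
0.068 22 [ 0.6077 -0.0729  0.0682] [ 0.6227 -0.0512  0.0736]
0.074 8 [ 0.6153 -0.0725  0.074 ] [ 0.6213 -0.0526  0.0769]
0.086 19 [ 0.607  -0.0754  0.0882] [ 0.632  -0.0412  0.092 ]
0.092 109 [ 0.5979 -0.0836  0.0921] [ 0.6322 -0.041   0.0979]
0.098 18 [ 0.6128 -0.0761  0.098 ] [ 0.6242 -0.0496  0.1029]
0.104 28 [ 0.6116 -0.073   0.104 ] [ 0.6237 -0.0494  0.1098]
```

It stopped with the collar about 28 mm above the wood, so the yellow-pad block is the narrow one. The gauge goes back to its stand.

```bash
python3 -m crank '[{"dp":[0,0,0.5],"angular":[0,0,0]},{"dp":[0,0,0.6],"angular":[0,0,0]},{"dp":[0,0,0.6],"angular":[0,0,0]},{"dp":[-0.4,0.12,0],"angular":[0,0,0]},{"dp":[-0.8,0.24,0],"angular":[0,0,0]},{"dp":[-0.8,0.24,0],"angular":[0,0,0]},{"dp":[-0.8,0.24,0],"angular":[0,0,0]},{"dp":[-0.8,0.24,0],"angular":[0,0,0]},{"dp":[-0.8,0.24,0],"angular":[0,0,0]},{"dp":[-0.8,0.24,0],"angular":[0,0,0]},{"dp":[-0.6,0.15,0],"angular":[0,0,0]},{"dp":[-0.38,0.09,0],"angular":[0,0,0]},{"dp":[0,0,0],"angular":[0,0,0]},{"dp":[0,0,0],"angular":[0,0,0]},{"dp":[0,0,0],"angular":[0,0,0]}]'
```

```text
t: 12.05
tcp_pos: [0.4243, -0.0101, 0.1768]
tool_rot: [0.988, 0.154, 0.001, 0.001]
force: [0.4, -0.5, -2.9]
finger_gap: 0.313
gripper_force: 59.7
```

```bash
python3 -m crank '[{"dp":[-0.04,0,-0.4],"angular":[0,0,0]},{"dp":[0,0,-0.5],"angular":[0,0,0]},{"dp":[0,0,-0.4],"angular":[0,0,0]},{"dp":[0,0,-0.4],"angular":[0,0,0]},{"dp":[0,0,-0.4],"angular":[0,0,0]},{"dp":[0,0,-0.4],"angular":[0,0,0]},{"dp":[0,0,-0.2],"angular":[0,0,0]},{"dp":[0,0,-0.15],"angular":[0,0,0]},{"dp":[0,0,0],"angular":[0,0,0]},{"dp":[0,0,0],"angular":[0,0,0]}]'
```

```text
t: 13.05
tcp_pos: [0.4217, -0.0096, 0.0913]
tool_rot: [0.988, 0.154, 0.0, 0.0]
force: [-0.4, 0.7, -1.8]
finger_gap: 0.313
gripper_force: 59.7
```

```bash
python3 -m crank '[{"dp":[0,0,-0.07],"angular":[0,0,0]},{"dp":[0,0,0],"angular":[0,0,0]}]';python3 -m crank '[{"dp":[0,0,0],"angular":[0,0,0]},{"dp":[0,0,0],"angular":[0,0,0]},{"dp":[0,0,0],"angular":[0,0,0]},{"dp":[0,0,0],"angular":[0,0,0]},{"dp":[0,0,0],"angular":[0,0,0]},{"dp":[0,0,0.5],"angular":[0,0,0]},{"dp":[0,0,1],"angular":[0,0,0]},{"dp":[0,0,1],"angular":[0,0,0]},{"dp":[0.4,0.2,0.8],"angular":[0,0,0]},{"dp":[0.8,0.4,0],"angular":[0,0,-5]},{"dp":[0.8,0.4,0],"angular":[0,0,-5]},{"dp":[0.8,0.4,0],"angular":[0,0,-5]},{"dp":[0.8,0.4,0],"angular":[0,0,-5]},{"dp":[0.8,0.45,0],"angular":[0,0,-5]},{"dp":[0.8,0.45,0],"angular":[0,0,-4.5]},{"dp":[0.8,0.4,0],"angular":[0,0,0]},{"dp":[0.5,0.3,-0.5],"angular":[0,0,0]},{"dp":[0.3,0.09,-0.5],"angular":[0,0,0]},{"dp":[0,0,0],"angular":[0,0,0]},{"dp":[0,0,0],"angular":[0,0,0]}]' 0
python3 - <<'E'
from h import *
print(sense()["tcp_pos"],sense()["tool_rot"])
for n in("top","scene"):
    s=vision.snapshot(n); W=cloud(s); cv2.imwrite(f"pics/{n}3.png",s["image"])
    g=(.4228,-.0078)
    for lo,hi in((.105,.13),(.0545,.062)):
        m=comp(W,lo,hi,g,.045); print(n,rect(W,m) if m.sum()>4 else 0,np.median(W[m],0).round(4))
    for c in((.626,.095),(.608,-.062)): 
        m=comp(W,.055,.07,c,.09); print(n,rect(W,m) if m.sum()>4 else 0)
E
```

```text
t: 13.25
tcp_pos: [0.4215, -0.0095, 0.0892]
tool_rot: [0.988, 0.154, 0.0, 0.0]
force: [0.6, 0.0, -2.0]
finger_gap: 0.313
gripper_force: 59.7
t: 15.25
tcp_pos: [0.6244, 0.0951, 0.1575]
tool_rot: [0.995, -0.103, -0.001, 0.0]
force: [1.1, -0.8, 0.2]
finger_gap: 1.007
gripper_force: 0.0
[0.62440844 0.09513948 0.15748059] [ 9.94701306e-01 -1.02801442e-01 -1.07594519e-03  1.36457015e-04]
top [[0.4215, -0.0087], [0.027, 0.027], 25.34, 147] [ 0.4221 -0.0088  0.117 ]
top [[0.4222, -0.008], [0.0728, 0.0726], 88.68, 343] [ 0.4248 -0.0083  0.0561]
top [[0.6394, 0.0798], [0.0289, 0.0808], 41.36, 21]
top [[0.6075, -0.062], [0.1208, 0.0503], 1.27, 1110]
scene [[0.4243, -0.0088], [0.0269, 0.0282], 57.67, 97] [ 0.4273 -0.0077  0.1141]
scene [[0.4287, -0.0104], [0.0377, 0.0494], 13.97, 88] [ 0.4333 -0.0091  0.0573]
scene [[0.6272, 0.0949], [0.0501, 0.1231], 77.95, 891]
scene [[0.6088, -0.0622], [0.1234, 0.0504], 1.49, 838]
```

```bash
python3 -m crank '[{"dp":[0.04,0,-0.9],"angular":[0,0,0]},{"dp":[0,0,-0.9],"angular":[0,0,0]},{"dp":[0,0,-0.9],"angular":[0,0,0]},{"dp":[0,0,-0.7],"angular":[0,0,0]},{"dp":[0,0,-0.45],"angular":[0,0,0]},{"dp":[0,0,0],"angular":[0,0,0]},{"dp":[0,0,0],"angular":[0,0,0]}]' && python3 -m crank '[{"dp":[0,0,0],"angular":[0,0,0]},{"dp":[0,0,0],"angular":[0,0,0]},{"dp":[0,0,0],"angular":[0,0,0]},{"dp":[0,0,0],"angular":[0,0,0]},{"dp":[0,0,0],"angular":[0,0,0]},{"dp":[0,0,0],"angular":[0,0,0]},{"dp":[0,0,0.3],"angular":[0,0,0]},{"dp":[0,0,0.6],"angular":[0,0,0]},{"dp":[0,0,0],"angular":[0,0,0]}]' 1 60
```

```text
t: 16.05
tcp_pos: [0.627, 0.095, 0.0434]
tool_rot: [0.995, -0.103, 0.001, -0.0]
force: [0.2, 0.1, -0.1]
finger_gap: 1.0
gripper_force: 0.0
t: 16.95
tcp_pos: [0.6278, 0.0953, 0.0714]
tool_rot: [0.995, -0.103, 0.002, -0.0]
force: [0.9, -0.0, -1.6]
finger_gap: 0.579
gripper_force: 63.4
```

```bash
python3 -m crank '[{"dp":[0,0,0.9],"angular":[0,0,0]},{"dp":[0,0,1],"angular":[0,0,0]},{"dp":[0,-0.2,1],"angular":[0,0,0]},{"dp":[-0.3,-0.7,1],"angular":[0,0,2]},{"dp":[-0.4,-1,0.4],"angular":[0,0,2]},{"dp":[-0.4,-1,0],"angular":[0,0,2]},{"dp":[-0.4,-1,0],"angular":[0,0,2]},{"dp":[-0.4,-1,0],"angular":[0,0,2]},{"dp":[-0.4,-1,0],"angular":[0,0,2]},{"dp":[-0.4,-1,0],"angular":[0,0,2]},{"dp":[-0.4,-1,0],"angular":[0,0,2]},{"dp":[-0.4,-1,0],"angular":[0,0,2]},{"dp":[-0.4,-1,0],"angular":[0,0,2]},{"dp":[-0.4,-1,0],"angular":[0,0,2]},{"dp":[-0.4,-1,0],"angular":[0,0,0]},{"dp":[-0.4,-1,0],"angular":[0,0,0]},{"dp":[-0.4,-1,0],"angular":[0,0,0]},{"dp":[-0.4,-1,0],"angular":[0,0,0]},{"dp":[0,0,0],"angular":[0,0,0]},{"dp":[0,0,0],"angular":[0,0,0]}]'
```

```text
t: 18.95
tcp_pos: [0.4487, -0.3519, 0.1977]
tool_rot: [0.996, 0.088, -0.0, -0.001]
force: [-0.5, -0.2, -1.5]
finger_gap: 0.575
gripper_force: 63.4
```

```bash
python3 -m crank '[{"dp":[0.04,-0.05,-0.7],"angular":[0,0,0]},{"dp":[0,0,-0.9],"angular":[0,0,0]},{"dp":[0,0,-0.9],"angular":[0,0,0]},{"dp":[0,0,-0.9],"angular":[0,0,0]},{"dp":[0,0,-0.8],"angular":[0,0,0]},{"dp":[0,0,-0.6],"angular":[0,0,0]},{"dp":[0,0,-0.3],"angular":[0,0,0]},{"dp":[0,0,-0.15],"angular":[0,0,0]},{"dp":[0,0,0],"angular":[0,0,0]},{"dp":[0,0,0],"angular":[0,0,0]}]'
```

```text
t: 19.95
tcp_pos: [0.4512, -0.3535, 0.0418]
tool_rot: [0.996, 0.089, 0.0, 0.001]
force: [-0.3, -0.1, -2.3]
finger_gap: 0.578
gripper_force: 63.5
```

```bash
python3 -m crank '[{"dp":[0,0,-0.1],"angular":[0,0,0]},{"dp":[0,0,-0.07],"angular":[0,0,0]},{"dp":[0,0,0],"angular":[0,0,0]},{"dp":[0,0,0],"angular":[0,0,0]}]'
```

```text
t: 20.35
tcp_pos: [0.451, -0.3538, 0.037]
tool_rot: [0.996, 0.089, 0.001, 0.001]
force: [0.7, 0.6, 5.8]
finger_gap: 0.578
gripper_force: 64.2
```

```bash
python3 -m crank '[{"dp":[0,0,0],"angular":[0,0,0]},{"dp":[0,0,0],"angular":[0,0,0]},{"dp":[0,0,0],"angular":[0,0,0]},{"dp":[0,0,0],"angular":[0,0,0]},{"dp":[0,0,0.5],"angular":[0,0,0]},{"dp":[0,0,1],"angular":[0,0,0]},{"dp":[0,0,1],"angular":[0,0,0]},{"dp":[0,0,1],"angular":[0,0,0]},{"dp":[0.3,0.6,1],"angular":[0,0,0]},{"dp":[0.5,0.9,0.5],"angular":[0,0,-2]},{"dp":[0.5,0.9,0],"angular":[0,0,-2]},{"dp":[0.5,1,0],"angular":[0,0,-2]},{"dp":[0.5,1,0],"angular":[0,0,-2.7]},{"dp":[0.5,1,0],"angular":[0,0,0]},{"dp":[0.5,1,0],"angular":[0,0,0]},{"dp":[0.5,1,0],"angular":[0,0,0]},{"dp":[0.5,1,0],"angular":[0,0,0]},{"dp":[0.5,1,-0.5],"angular":[0,0,0]},{"dp":[0.43,0.33,-0.5],"angular":[0,0,0]},{"dp":[0,0,0],"angular":[0,0,0]}]' 0
python3 - <<'E'
from h import *
W=cloud(vision.snapshot("top"))
m=comp(W,.045,.065,(.451,-.354),.1); print(rect(W,m),np.median(W[m],0))
E
```

```text
t: 22.35
tcp_pos: [0.6077, -0.0592, 0.1551]
tool_rot: [1.0, 0.015, -0.001, -0.0]
force: [-0.5, -0.4, -0.6]
finger_gap: 1.0
gripper_force: 0.0
[[0.4497, -0.3529], [0.1203, 0.0536], 10.42, 1160] [ 0.4500743  -0.35109874  0.05581221]
```

Block one is flat in the green tray, with its top at z≈0.055. I'll grasp the narrow block.

```bash
python3 -m crank '[{"dp":[0,-0.05,-0.9],"angular":[0,0,0]},{"dp":[0,0,-0.9],"angular":[0,0,0]},{"dp":[0,0,-0.9],"angular":[0,0,0]},{"dp":[0,0,-0.7],"angular":[0,0,0]},{"dp":[0,0,-0.35],"angular":[0,0,0]},{"dp":[0,0,0],"angular":[0,0,0]},{"dp":[0,0,0],"angular":[0,0,0]}]' && python3 -m crank '[{"dp":[0,0,0],"angular":[0,0,0]},{"dp":[0,0,0],"angular":[0,0,0]},{"dp":[0,0,0],"angular":[0,0,0]},{"dp":[0,0,0],"angular":[0,0,0]},{"dp":[0,0,0],"angular":[0,0,0]},{"dp":[0,0,0],"angular":[0,0,0]},{"dp":[0,0,0.3],"angular":[0,0,0]},{"dp":[0,0,0.6],"angular":[0,0,0]},{"dp":[0,0,0],"angular":[0,0,0]}]' 1 60
```

```text
t: 23.1
tcp_pos: [0.6081, -0.0636, 0.0445]
tool_rot: [1.0, 0.013, 0.001, 0.0]
force: [1.1, -0.5, 0.2]
finger_gap: 1.003
gripper_force: 0.0
t: 24.0
tcp_pos: [0.6089, -0.0631, 0.0723]
tool_rot: [1.0, 0.013, 0.002, 0.001]
force: [1.2, 1.0, -1.9]
finger_gap: 0.575
gripper_force: 63.1
```

```bash
python3 -m crank '[{"dp":[0,0,0.9],"angular":[0,0,0]},{"dp":[0,0,1],"angular":[0,0,0]},{"dp":[0,0.2,1],"angular":[0,0,0]},{"dp":[-0.13,0.6,1],"angular":[0,0,-1]},{"dp":[-0.3,1,0.4],"angular":[0,0,-1]},{"dp":[-0.3,1,0],"angular":[0,0,-1]},{"dp":[-0.3,1,0],"angular":[0,0,-1]},{"dp":[-0.3,1,0],"angular":[0,0,-1]},{"dp":[-0.3,1,0],"angular":[0,0,-1]},{"dp":[-0.3,1,0],"angular":[0,0,-1]},{"dp":[-0.3,1,0],"angular":[0,0,-1.3]},{"dp":[-0.3,1,0],"angular":[0,0,0]},{"dp":[-0.3,1,0],"angular":[0,0,0]},{"dp":[-0.4,1,0],"angular":[0,0,0]},{"dp":[-0.4,1,0],"angular":[0,0,0]},{"dp":[-0.4,1,0],"angular":[0,0,0]},{"dp":[-0.3,1,0],"angular":[0,0,0]},{"dp":[-0.2,0.7,0],"angular":[0,0,0]},{"dp":[0,0,0],"angular":[0,0,0]},{"dp":[0,0,0],"angular":[0,0,0]}]'
```

```text
t: 26.0
tcp_pos: [0.4709, 0.3721, 0.1986]
tool_rot: [0.998, -0.059, -0.001, 0.001]
force: [0.5, -0.0, -1.3]
finger_gap: 0.577
gripper_force: 63.0
```

```bash
python3 -m crank '[{"dp":[0.37,0,-0.7],"angular":[0,0,0]},{"dp":[0,0,-0.9],"angular":[0,0,0]},{"dp":[0,0,-0.9],"angular":[0,0,0]},{"dp":[0,0,-0.9],"angular":[0,0,0]},{"dp":[0,0,-0.8],"angular":[0,0,0]},{"dp":[0,0,-0.6],"angular":[0,0,0]},{"dp":[0,0,-0.3],"angular":[0,0,0]},{"dp":[0,0,-0.1],"angular":[0,0,0]},{"dp":[0,0,-0.1],"angular":[0,0,0]},{"dp":[0,0,0],"angular":[0,0,0]},{"dp":[0,0,0],"angular":[0,0,0]}]'
```

```text
t: 27.1
tcp_pos: [0.4833, 0.3723, 0.0413]
tool_rot: [0.998, -0.059, 0.001, -0.0]
force: [-0.5, -0.1, -2.5]
finger_gap: 0.579
gripper_force: 63.1
```

```bash
python3 -m crank '[{"dp":[0,0,-0.09],"angular":[0,0,0]},{"dp":[0,0,-0.05],"angular":[0,0,0]},{"dp":[0,0,0],"angular":[0,0,0]},{"dp":[0,0,0],"angular":[0,0,0]}]'
```

```text
t: 27.5
tcp_pos: [0.4832, 0.3724, 0.0377]
tool_rot: [0.998, -0.059, 0.001, -0.0]
force: [-1.1, -0.9, 6.2]
finger_gap: 0.579
gripper_force: 63.8
```

```bash
python3 -m crank '[{"dp":[0,0,0],"angular":[0,0,0]},{"dp":[0,0,0],"angular":[0,0,0]},{"dp":[0,0,0],"angular":[0,0,0]},{"dp":[0,0,0],"angular":[0,0,0]},{"dp":[0,0,0.5],"angular":[0,0,0]},{"dp":[0,0,1],"angular":[0,0,0]},{"dp":[0,0,1],"angular":[0,0,0]},{"dp":[0,0,1],"angular":[0,0,0]},{"dp":[0,0,1],"angular":[0,0,0]},{"dp":[0,0,1],"angular":[0,0,0]},{"dp":[0,0,0],"angular":[0,0,0]},{"dp":[0,0,0],"angular":[0,0,0]}]' 0
python3 - <<'E'
from h import *
for n in("top","scene"):
    s=vision.snapshot(n); W=cloud(s); cv2.imwrite(f"pics/{n}4.png",s["image"])
    for c in((.45,-.354),(.483,.372)):
        m=comp(W,.045,.065,c,.1); print(n,rect(W,m) if m.sum()>4 else 0,np.median(W[m],0))
    m=comp(W,.105,.13,(.4228,-.008),.045); print(np.median(W[m],0))
E
```

```text
t: 28.7
tcp_pos: [0.483, 0.3722, 0.2027]
tool_rot: [0.998, -0.059, 0.001, -0.001]
force: [-0.2, -0.1, -0.5]
finger_gap: 1.002
gripper_force: 0.0
top [[0.4496, -0.3526], [0.1203, 0.0523], 10.48, 1152] [ 0.45014455 -0.35126267  0.05569359]
top [[0.4828, 0.3739], [0.0532, 0.1199], 83.28, 995] [0.48187974 0.36930019 0.05606196]
[ 0.42206875 -0.00873425  0.11654955]
scene [[0.4502, -0.3519], [0.1257, 0.052], 9.9, 670] [ 0.4569224  -0.35037605  0.05404089]
scene [[0.4833, 0.3746], [0.0504, 0.1262], 82.49, 706] [0.49319321 0.37350511 0.05362457]
[ 0.42760047 -0.00774212  0.11419019]
```

View pics/scene4.png

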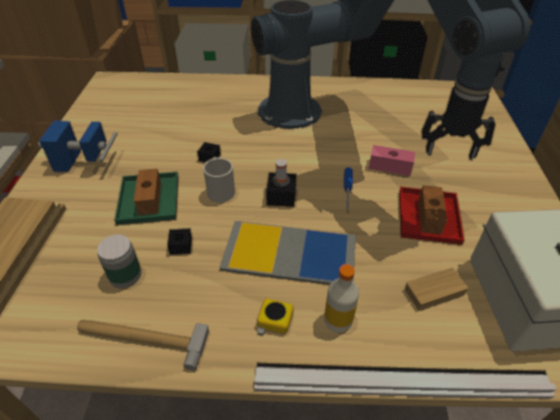

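The picture shows the blocks flat in the green tray (147,190) and the red tray (431,210), holes up. The gauge is upright in its stand at (282,180), the bystanders have not moved, and the gripper is clear. I'm handing it in.

```bash
python3 -c "
from station import order
print(order.sign_off())"
```

```text
the job is handed in; nothing more can be done
None
```

I handed the job in at about 29 s of the 72 s allowed: the gauge went fully home in the blue-pad block (now in the green tray), stopped short in the yellow-pad block (now in the red tray), and is back upright in its stand; no verdict came back at hand-in.

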